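# Stack the cutting templates in order and weigh them down

## Task

The shortest template was left on the aluminium stacking plate too early: first put it aside on the empty cork pad. Then stack the three white templates on the plate, the long one at the bottom, the medium one on it and the short one on top, each centred on the plate and lined up with its long sides, and last set the steel weight upright on the middle of the stack. Leave the pile of white cards where it stands, and let go of everything.

Things in the scene. Friction and masses are not known exactly. Their poses are not given: they have to be found in the camera images.
- plate: aluminium stacking plate, fixed flat on the table, 190 (x) x 84 (y) x 8 mm thick, four small dark screws at its corners; origin at the centre of its underside, x along its long side, z up; its top is 8 mm above the origin. At the start the short template lies on it
- cork: empty cork pad, fixed flat on the table, 120 (x) x 84 (y) x 8 mm thick; origin at the centre of its underside, x along its long side, z up
- long: long cutting template, white board with thin grey engraved border lines, 160 (x) x 54 (y) x 12 mm thick, 0.07 to 0.15 kg; lies flat; origin at the centre of its underside, x along its length, z up; taken from above across its 54 mm width
- medium: medium cutting template, like the long one but 120 (x) x 54 (y) x 12 mm, 0.05 to 0.11 kg; origin at the centre of its underside, x along its length, z up
- short: short cutting template, like the long one but 84 (x) x 54 (y) x 12 mm, 0.035 to 0.08 kg; origin at the centre of its underside, x along its length, z up; starts on the stacking plate
- weight: steel pattern weight of 0.25 to 0.42 kg, standing upright: a dark disc of 46 mm diameter and 22 mm height, a 14 mm neck, and a round knob of 24 mm diameter from 34 to 52 mm above its underside, to be gripped from above; origin at the centre of its underside, z up
- pile: pile of small white cards, a solid block with thin grey seams, of 74 (x) x 56 (y) x 44 mm height, about 0.2 kg, not part of the job; origin at the centre of its underside
There are look-alikes about, which are no part of the job. Leave any green, orange or yellow look-alike of the weight alone.

How it is judged:
By the outcome, as a careful person would: the job done as asked, in the order asked, and still so for the second after the job is handed in, with the robot touching nothing.
It also fails if it takes over 138 s, if anything falls off the work surface, if the arm or the gripper's body presses on something with over 40 N, if the wrist force passes 120 N, or if a joint passes its speed limit or range.

## Robot

A 7-joint arm with a two-finger parallel gripper is mounted at the origin on the work surface. World frame = base frame: x ahead of the robot, y to its left, z up, the work surface at z = 0. Lengths are in m, angles in rad, forces in N, time in s.
With the tool pointing down it reaches from about 0.4 to 0.85 m from the base axis. Payload 10.4 kg.
Tool frame: the origin (TCP) lies between the finger pads; the fingertips stand ahead of it and the grasp point (between the pads) lies 6 mm ahead of it (finger_overhang is the z of the fingertips in the tool frame, in m); z points along the fingers, y is the direction in which the jaws open and shut (so a half turn about z gives the same grasp; the last joint's range is limited). The gripper opens to 85 mm and grips with 20 to 120 N. Pads are 22 mm wide; open, the fingers measure 114 mm over their backs; the gripper's body (76 mm by 85 mm) begins 54 mm behind the grasp point. The pads swing forward as they close: fully open they stand 13 mm farther back than shut.
Start: joints at [-1.334, 0.332, -0.065, 1.46, 0.022, 1.35, -0.088], TCP at [0.161, 0.604, 0.256] pointing down, gripper open.
Joint ranges: [-2.6, 2.6], [-0.5, 2.12], [-1.47, 1.34], [0.16, 2.42], [-1.27, 4.41], [0.06, 2.06], [-2.6, 2.6]. Speed limits (rad/s): [2.22, 2.22, 2.79, 2.79, 3.14, 3.14, 3.14].

## Interface

Orientations are given as a unit quaternion [x, y, z, w].
In Python, from workcell import * gives the robot as it stands.
- The arm moves only by the shell command python3 -m creep 'ROWS' [FORCE]. ROWS is JSON, a list of rows, each a list of 7 numbers: the turn, a rotation vector about the tool's x, y, z in rad, then the shift along the tool's x, y, z in mm, then the closure in counts, from 0 (fully open) to 255 (shut). In form: [[wx, wy, wz, dx, dy, dz, claw], ...]. A call has 1 to 8 rows; each row shifts and turns the commanded pose from where the row before left it, along the tool's axes as they then stand; what a row does not reach is not made up. A row lasts 1/10 s, in which the tool goes at most 50 mm and 8.59 degrees, less where a joint would pass 70% of its speed; a pose out of reach is approached as far as the arm can. A call is refused whole if a number of a shift passes 50 or a number of a turn 0.15, either way. A call with a gripper value outside its range is refused whole. The fingers move at their own pace and stop on an object; FORCE is the grip in N (left out, the last holds). Time passes only in rows, so rows that do not move let the fingers close. It gives the time, the measured TCP pose, the force and the opening at its end, in the units of the state.
- get_obs(): the state, without advancing time (a new reading comes with each control period).
- camera(name): name is "scene" or "top"; returns (picture, depth): 400x640x3 uint8, blue, green, red; 400x640 float32, m along the optical axis (not along the pixel's ray), 0 where there is no reading.
- camera_model(name): a dict with "camera_matrix" (3x3 intrinsics, pixels), "k1" (the pictures are not rectified: a ray, as slopes to the right and down, at radius r is drawn at 1 + k1 r^2 times it, then the intrinsics apply), "R" (3x3) and "t" (3): a world point X has camera coordinates R X + t. Camera axes: x right, y down, z forward; pixel columns grow to the right and rows downward; lengths in m; the calibration is good to about 2 mm. A picture is of the moment at which its call begins. camera_model takes no time and is no camera call.
- hand_in(): hands the job in, once; it reports no verdict.
The state is a dict: "clock": time; "joint_pos": joint angles; "joint_velocities": joint speeds; "tau": joint torques, N m; "position": TCP position; "ee_rot": TCP orientation; "ft_force": force on the tool from outside, world axes, zero at the start; "torque": the same for the moment, N m; "grip_width": opening from 0.0 (shut) to 1.0 (fully open).
Only numpy, scipy, OpenCV 4.12 (cv2) and the standard library are available. Lean on these libraries where they do the work, as an engineer would, in place of code of your own. Each camera call takes 0.05 s, during which the arm holds its last target.

## Working session

There is one attempt and no reset: what is moved stays moved. The work goes in short steps, Python scripts to look and compute and a shell command to move; the robot and the scene stay as the last step left them, time stands still between calls to the robot, and variables do not carry over. Pictures are saved under pics/ and viewed, and the job is handed in when it is done.

```bash
mkdir -p pics; ls; python3 - <<'E'
from workcell import *
import cv2
o=get_obs();print({k:(v if not hasattr(v,'tolist') else v.tolist()) for k,v in o.items()})
for n in("scene","top"):
    p,d=camera(n);cv2.imwrite(f"pics/{n}0.png",p);import numpy as np;np.savez(f"pics/{n}0.npz",p=p,d=d)
    print(camera_model(n))
E
```

```text
pics
{'clock': 0.0, 'joint_pos': [-1.33362727012973, 0.33287049579233585, -0.0647026010190872, 1.4609724011717256, 0.02160886398653464, 1.349903738568733, -0.08849621259114096], 'joint_velocities': [-0.0016234133340260533, 0.001287875249643163, 0.0009875398574873007, 0.0002609036542654719, 0.0006484951735950672, 0.0018107625510101156, -0.0014322533314685636], 'tau': [0.00044006574171362445, -62.54404306411743, 0.049898073775693774, -39.16267275810242, 0.01634057960473001, 0.009824629523791373, 2.166354306609719e-05], 'position': [0.16045050695437524, 0.6036865864347172, 0.2555019391302677], 'ee_rot': [0.12950481606704958, 0.9915785249337461, -0.0007268795760189386, -5.6140340495487404e-05], 'ft_force': [0.007699404557560428, -0.2190119067671589, 0.6154800953888883], 'torque': [0.02446217280157458, -0.003245827110154192, 0.02913907154213651], 'grip_width': 0.999559890501897}
{'camera_matrix': array([[446.21511261,   0.        , 322.47147277],
       [  0.        , 446.21511261, 203.83760031],
       [  0.        ,   0.        ,   1.        ]]), 'k1': 0.015305259175507175, 'R': array([[-0.52429153,  0.85145716, -0.0117941 ],
       [ 0.57788626,  0.34559711, -0.73933085],
       [-0.62543254, -0.39444055, -0.67323903]]), 't': array([ 0.33968151, -0.28128721,  1.61551488])}
{'camera_matrix': array([[384.79276868,   0.        , 315.69615098],
       [  0.        , 384.79276868, 201.99549724],
       [  0.        ,   0.        ,   1.        ]]), 'k1': 0.01865530408906357, 'R': array([[-0.01165578, -0.99961053, -0.02535591],
       [-0.99168867,  0.01480531, -0.12780605],
       [ 0.12813168,  0.02365549, -0.99147501]]), 't': array([-0.03255112,  0.57194086,  0.97068094])}
```

View pics/top0.png

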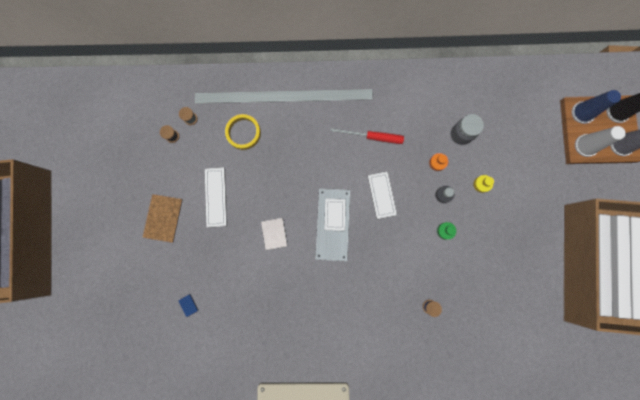

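View pics/scene0.png

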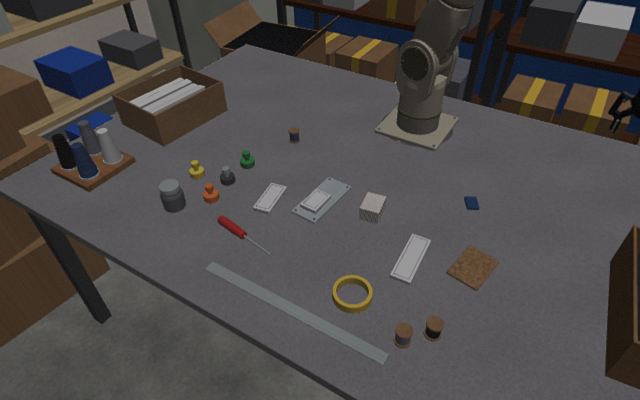

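The top view shows the plate with the short template at (333,220), the medium at (382,195), the long at (215,197), the cork at (163,218), the pile at (274,234), and the dark weight at (446,194). The green, orange and yellow look-alikes stand around the weight. Next I measure them.

```bash
cat > h.py <<'E'
from workcell import *
import numpy as np, cv2
from scipy.spatial.transform import Rotation as Ro
def proj(n,X):
    m=camera_model(n);R=np.array(m["R"]);t=np.array(m["t"]);K=m["camera_matrix"]
    c=np.atleast_2d(X)@R.T+t
    return cv2.projectPoints(np.atleast_2d(X).astype(float).reshape(-1,1,3),cv2.Rodrigues(R)[0],t,K,np.array([m["k1"],0,0,0.]))[0].reshape(-1,2)
def unproj(n,uv,z):
    m=camera_model(n);R=np.array(m["R"]);t=np.array(m["t"])
    s=cv2.undistortPoints(np.array(uv,float).reshape(-1,1,2),m["camera_matrix"],np.array([m["k1"],0,0,0.])).reshape(-1,2)
    d=np.c_[s,np.ones(len(s))]@R; C=-R.T@t
    return C+d*((z-C[2])/d[:,2])[:,None]
def rect(n,img,z,x0,x1,y0,y1,s=1000,interp=cv2.INTER_LINEAR):
    # rows: x descending; cols: y descending ; s px per m
    xs=np.arange(x1,x0,-1/s);ys=np.arange(y1,y0,-1/s)
    X,Y=np.meshgrid(xs,ys,indexing='ij')
    uv=proj(n,np.c_[X.ravel(),Y.ravel(),np.full(X.size,z)]).reshape(*X.shape,2).astype(np.float32)
    return cv2.remap(img,uv[...,0],uv[...,1],interp)
E
python3 - <<'E'
from h import *
T=np.load("pics/top0.npz");S=np.load("pics/scene0.npz")
for n,D in(("top",T),("scene",S)):
    r=rect(n,D["p"],0.01,0.35,0.8,-0.4,0.4); cv2.imwrite(f"pics/rect_{n}.png",r)
# depth points check
m=camera_model("top")
for (nm,u,v) in [("long",215,197),("med",382,195),("short",334,215),("plate",331,248),("cork",163,218),("pile",274,234),("wt",446,194),("table",300,300)]:
    d=T["d"][v-1:v+2,u-1:u+2];d=np.median(d[d>0])
    s=cv2.undistortPoints(np.array([[[u,v]]],float),m["camera_matrix"],np.array([m["k1"],0,0,0.]))[0,0]
    c=np.array([*s,1])*d
    print(nm,(np.array(m["R"]).T@(c-m["t"])).round(4))
E
```

```text
long [0.5925 0.2327 0.0104]
med [ 0.5911 -0.2174  0.01  ]
short [ 0.5382 -0.0878  0.0192]
plate [ 0.4517 -0.0786  0.0076]
cork [0.5379 0.3736 0.006 ]
pile [0.489  0.0682 0.0425]
wt [ 0.5852 -0.374   0.0513]
table [ 0.3172  0.0051 -0.0017]
```

View pics/rect_top.png

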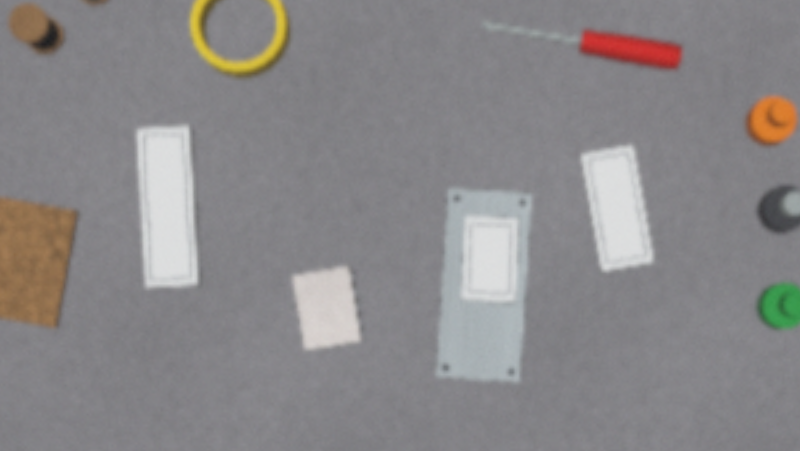

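View pics/rect_scene.png

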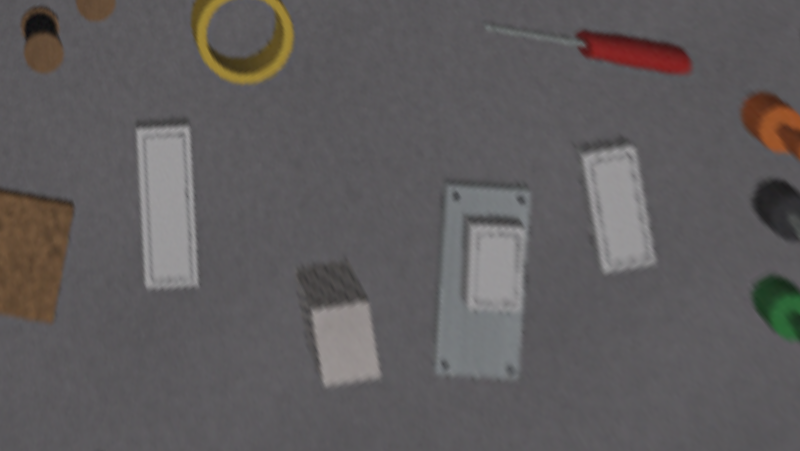

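```bash
cat >> h.py <<'E'
def seg(n,img,z,box,lo,hi,hsv=True,s=2000):
    r=rect(n,img,z,*box,s=s); q=cv2.cvtColor(r,cv2.COLOR_BGR2HSV)
    m=cv2.inRange(q,np.array(lo),np.array(hi))
    m=cv2.morphologyEx(m,cv2.MORPH_CLOSE,np.ones((21,21),np.uint8)); m=cv2.morphologyEx(m,cv2.MORPH_OPEN,np.ones((9,9),np.uint8))
    cs=cv2.findContours(m,cv2.RETR_EXTERNAL,cv2.CHAIN_APPROX_NONE)[0]
    out=[]
    for c in sorted(cs,key=cv2.contourArea,reverse=True)[:2]:
        (cx,cy),(w,h),a=cv2.minAreaRect(c)
        x=box[1]-cy/s; y=box[3]-cx/s
        # long axis direction: image angle a of side w ; image right=-y, down=-x
        a=np.deg2rad(a)
        dx,dy=(np.cos(a),np.sin(a)) if w>h else (-np.sin(a),np.cos(a))
        yaw=np.rad2deg(np.arctan2(-dx,-dy)); yaw=(yaw+90)%180-90
        out.append((round(x,4),round(y,4),round(max(w,h)/s*1000,1),round(min(w,h)/s*1000,1),round(yaw,2)))
    return out
E
python3 - <<'E'
from h import *
import workcell; print([a for a in dir(workcell) if a[0]!='_'], getattr(workcell,'finger_overhang',None))
for n in("top","scene"):
    p=np.load(f"pics/{n}0.npz")["p"]
    th=195 if n=="top" else 140
    g=cv2.cvtColor(p,cv2.COLOR_BGR2HSV)
    W=lambda z,b,t=th:seg(n,p,z,b,(0,0,t),(180,45,255))
    print(n,"long",W(.012,(.48,.7,.17,.29)))
    print(n,"med",W(.012,(.5,.68,-.27,-.16)))
    print(n,"short",W(.020,(.47,.63,-.13,-.035)))
    print(n,"pile",W(.044,(.42,.56,.02,.12)))
    print(n,"plate",seg(n,p,.008,(.38,.64,-.16,-.02),(80,8,90 if n=="scene" else 100),(110,80,255)))
    print(n,"cork",seg(n,p,.008,(.44,.64,.3,.45),(5,60,40),(25,255,255)))
E
```

```text
['MotionError', 'camera', 'camera_model', 'finger_overhang', 'get_obs', 'hand_in'] 0.025
top long [(0.5935, 0.2326, 157.3, 52.1, np.float64(3.33))]
top med [(0.592, -0.2166, 117.2, 51.9, np.float64(10.07))]
top short [(0.5407, -0.09, 84.9, 56.3, np.float64(-2.39))]
top pile [(0.4903, 0.0693, 70.4, 53.1, np.float64(9.78))]
top plate [(0.5169, -0.0846, 198.6, 91.5, np.float64(-3.83))]
top cork [(0.5385, 0.3755, 119.5, 84.5, np.float64(-10.3))]
scene long [(0.5952, 0.2334, 156.4, 52.2, np.float64(3.29))]
scene med [(0.5934, -0.2167, 116.7, 51.7, np.float64(10.25))]
scene short [(0.5412, -0.0897, 81.8, 52.7, np.float64(-2.64))]
scene pile [(0.4915, 0.0698, 70.7, 53.5, np.float64(9.46))]
scene plate [(0.5159, -0.0827, 193.7, 89.4, np.float64(-3.74))]
scene cork [(0.5424, 0.3778, 123.4, 84.6, np.float64(-10.28))]
```

```bash
cat > go.py <<'E'
# usage: go.py x y z(tcp) yawdeg -> remaining turn (rad) and shift (mm) in tool axes
from h import *
import sys
x,y,z,a=map(float,sys.argv[1:5]); o=get_obs()
R=Ro.from_quat(o["ee_rot"]); Rt=Ro.from_euler('z',a,degrees=True)*Ro.from_matrix(np.diag([-1,1,-1.]))
p=np.array(o["position"])
d=np.array([x,y,z])-p
print("t%.1f"%o["clock"],"pos",p.round(4),"turn",(R.inv()*Rt).as_rotvec().round(3),"shift now-axes",(R.inv().apply(d)*1e3).round(1),"target-axes",(Rt.inv().apply(d)*1e3).round(1),"F",np.round(o["ft_force"],1),"w %.3f"%o["grip_width"])
E
python3 go.py 0.541 -0.09 0.15 -2.5
```

```text
t0.1 pos [0.1605 0.6037 0.2556] turn [-0.001 -0.    -0.216] shift now-axes [-546.  -572.5  106.3] target-axes [-410.4 -676.5  105.6] F [-0.2  0.9 -0.4] w 1.001
```

```bash
python3 -m creep '[[0,0,-0.108,0,0,0,0],[0,0,-0.108,-10,-17,0,0],[0,0,0,-20,-34,4,0],[0,0,0,-20,-34,4,0],[0,0,0,-20,-34,4,0],[0,0,0,-20,-34,4,0],[0,0,0,-20,-34,4,0],[0,0,0,-20,-34,4,0]]' 40; python3 -m creep '[[0,0,0,-20,-34,4,0],[0,0,0,-20,-34,4,0],[0,0,0,-20,-34,4,0],[0,0,0,-20,-34,4,0],[0,0,0,-20,-34,4,0],[0,0,0,-20,-34,4,0],[0,0,0,-20,-34,4,0],[0,0,0,-20,-34,4,0]]'; python3 go.py 0.541 -0.09 0.15 -2.5
```

```text
clock: 0.9
position: [0.2793, 0.375, 0.2319]
ee_rot: [0.022, 1.0, -0.0, -0.0]
ft_force: [0.7, 0.1, 0.3]
grip_width: 0.997
clock: 1.7
position: [0.4271, 0.0963, 0.2001]
ee_rot: [0.022, 1.0, 0.0, -0.0]
ft_force: [-0.7, 0.2, 0.1]
grip_width: 0.998
t1.7 pos [0.4271 0.0963 0.2001] turn [ 0. -0. -0.] shift now-axes [-122.  -181.2   50. ] target-axes [-122.  -181.2   50.1] F [-0.7  0.2  0.1] w 0.998
```

```bash
python3 -m creep '[[0,0,0,-24,-36,10,50],[0,0,0,-24,-36,10,50],[0,0,0,-24,-36,10,50],[0,0,0,-24,-36,10,50],[0,0,0,-24,-36,10,50],[0,0,0,0,0,0,50],[0,0,0,0,0,0,50]]'; python3 go.py 0.541 -0.09 0.05 -2.5; python3 - <<'E'
from h import *
p,d=camera("top");cv2.imwrite("pics/t1.png",p)
p2,d=camera("scene");cv2.imwrite("pics/s1.png",p2[120:330,150:500].repeat(2,0).repeat(2,1))
E
```

```text
clock: 2.4
position: [0.5383, -0.088, 0.1495]
ee_rot: [0.023, 1.0, -0.0, -0.001]
ft_force: [-0.9, -0.7, 0.2]
grip_width: 0.805
t2.4 pos [ 0.5383 -0.088   0.1495] turn [-0.001 -0.002 -0.002] shift now-axes [-2.9 -1.8 99.5] target-axes [-2.7 -1.9 99.5] F [-0.9 -0.7  0.2] w 0.805
```

View pics/s1.png

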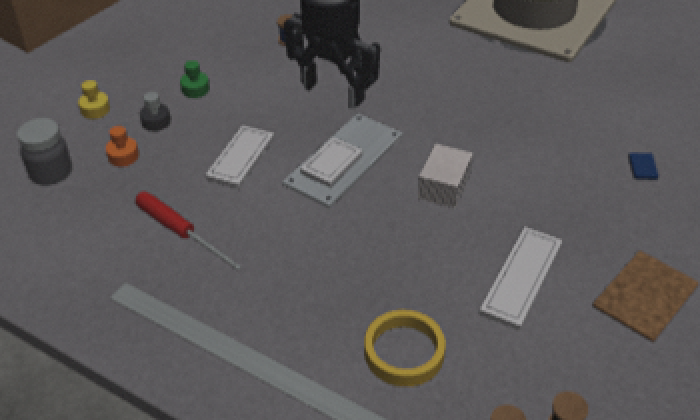

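```bash
python3 -m creep '[[0,0,0,-1,-1,30,50],[0,0,0,-1,-1,30,50],[0,0,0,0,0,25,50],[0,0,0,0,0,15,50],[0,0,0,0,0,10,50],[0,0,0,0,0,0,50],[0,0,0,0,0,0,50]]'; python3 go.py 0.541 -0.09 0.036 -2.5
```

```text
clock: 3.2
position: [0.5413, -0.089, 0.0412]
ee_rot: [0.022, 1.0, 0.0, 0.001]
ft_force: [0.1, 0.5, 0.7]
grip_width: 0.804
t3.2 pos [ 0.5413 -0.089   0.0412] turn [0.    0.001 0.   ] shift now-axes [ 0.2 -1.   5.2] target-axes [ 0.2 -1.   5.2] F [0.1 0.5 0.7] w 0.804
```

```bash
python3 -m creep '[[0,0,0,0,-1,3,50],[0,0,0,0,0,3,50],[0,0,0,0,0,0,50]]'; python3 -m creep '[[0,0,0,0,0,0,120],[0,0,0,0,0,0,120],[0,0,0,0,0,0,120],[0,0,0,0,0,0,120],[0,0,0,0,0,0,120],[0,0,0,0,0,0,120]]' 40; python3 go.py 0.541 -0.09 0.036 -2.5;python3 - <<'E'
from h import *
p2,d=camera("scene");cv2.imwrite("pics/s2.png",cv2.resize(p2[140:260,230:430],None,fx=4,fy=4))
E
```

```text
clock: 3.5
position: [0.5406, -0.0902, 0.0343]
ee_rot: [0.022, 1.0, 0.0, 0.0]
ft_force: [-0.4, -0.2, 0.6]
grip_width: 0.806
clock: 4.1
position: [0.5408, -0.0902, 0.0347]
ee_rot: [0.022, 1.0, 0.0, 0.0]
ft_force: [-1.7, 0.5, 6.1]
grip_width: 0.622
t4.1 pos [ 0.5408 -0.0902  0.0347] turn [ 0.  0. -0.] shift now-axes [-0.2  0.3 -1.3] target-axes [-0.2  0.3 -1.3] F [-1.7  0.5  6.1] w 0.622
```

View pics/s2.png

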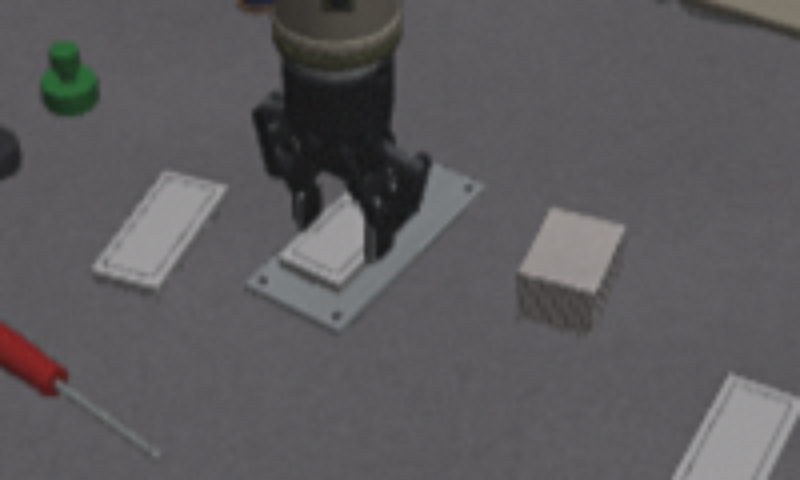

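```bash
python3 -m creep '[[0,0,0,0,0,0,140],[0,0,0,0,0,0,140],[0,0,0,0,0,-10,140],[0,0,0,0,0,-20,140],[0,0,0,0,0,-25,140],[0,0,0,0,0,-25,140],[0,0,0,0,0,0,140]]'; python3 go.py 0.5405 0.3765 0.115 -10.3;
```

```text
clock: 4.85
position: [0.5425, -0.0907, 0.118]
ee_rot: [0.022, 1.0, 0.0, 0.003]
ft_force: [-0.4, -0.0, -0.6]
grip_width: 0.617
t4.8 pos [ 0.5425 -0.0907  0.118 ] turn [0.001 0.005 0.136] shift now-axes [ 22.7 466.6   3.1] target-axes [ 85.5 459.3   3. ] F [-0.4 -0.  -0.6] w 0.617
```

```bash
python3 -m creep '[[0,0,0.068,0,0,0,140],[0,0,0.068,0,10,0,140],[0,0,0,5,30,0,140],[0,0,0,6,30,0,140],[0,0,0,6,35,0,140],[0,0,0,7,35,0,140],[0,0,0,7,35,0,140],[0,0,0,7,35,0,140]]';python3 -m creep '[[0,0,0,7,35,0,140],[0,0,0,7,35,0,140],[0,0,0,7,35,0,140],[0,0,0,7,35,0,140],[0,0,0,7,35,0,140],[0,0,0,7,35,0,140],[0,0,0,7,30,0,140],[0,0,0,0,0,0,140]]'; python3 go.py 0.5405 0.3765 0.037 -10.3;python3 - <<'E'
from h import *
p2,d=camera("scene");cv2.imwrite("pics/s3.png",cv2.resize(p2[140:340,330:580],None,fx=3,fy=3))
E
```

```text
clock: 5.65
position: [0.5397, 0.1247, 0.114]
ee_rot: [0.09, 0.996, -0.0, -0.0]
ft_force: [0.4, 0.2, -0.5]
grip_width: 0.615
clock: 6.45
position: [0.5324, 0.3738, 0.1133]
ee_rot: [0.086, 0.996, 0.001, -0.001]
ft_force: [0.5, 0.0, -1.1]
grip_width: 0.614
t6.5 pos [0.5324 0.3738 0.1133] turn [ 0.001 -0.002  0.007] shift now-axes [-7.6  4.  76.3] target-axes [-7.4  4.1 76.3] F [ 0.5  0.  -1.1] w 0.614
```

View pics/s3.png

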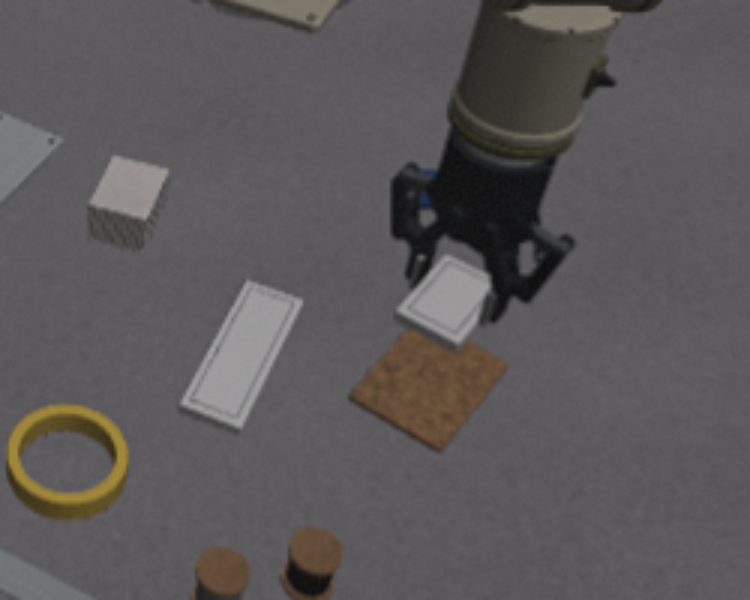

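```bash
python3 -m creep '[[0,0,0.007,-7,4,10,140],[0,0,0,0,0,25,140],[0,0,0,0,0,25,140],[0,0,0,0,0,10,140],[0,0,0,0,0,4,140],[0,0,0,0,0,0,140],[0,0,0,0,0,0,140]]'; python3 go.py 0.5405 0.3765 0.035 -10.3
```

```text
clock: 7.2
position: [0.5432, 0.371, 0.0415]
ee_rot: [0.093, 0.996, 0.001, 0.001]
ft_force: [0.2, 0.2, 0.8]
grip_width: 0.619
t7.2 pos [0.5432 0.371  0.0415] turn [ 0.001  0.001 -0.007] shift now-axes [3.7 4.9 6.5] target-axes [3.7 5.  6.5] F [0.2 0.2 0.8] w 0.619
```

```bash
python3 -m creep '[[0,0,0,2,2,2,140],[0,0,0,1,2,2,140],[0,0,0,0,0,1,140],[0,0,0,0,0,0,140],[0,0,0,0,0,0,140]]'; python3 go.py 0.5405 0.3765 0.035 -10.3
```

```text
clock: 7.7
position: [0.5402, 0.3753, 0.0353]
ee_rot: [0.093, 0.996, 0.0, 0.0]
ft_force: [-0.1, 0.3, -1.2]
grip_width: 0.616
t7.7 pos [0.5402 0.3753 0.0353] turn [ 0.     0.    -0.007] shift now-axes [-0.   1.2  0.3] target-axes [-0.   1.2  0.3] F [-0.1  0.3 -1.2] w 0.616
```

```bash
python3 -m creep '[[0,0,0,0,0,1,140],[0,0,0,0,0,0.5,140],[0,0,0,0,0,0,140],[0,0,0,0,0,0,100],[0,0,0,0,0,0,70],[0,0,0,0,0,0,45],[0,0,0,0,0,0,45],[0,0,0,0,0,0,45]]'; python3 -m creep '[[0,0,0,0,0,-5,45],[0,0,0,0,0,-20,45],[0,0,0,0,0,-30,45],[0,0,0,0,0,-30,45],[0,0,0,0,0,-20,45],[0,0,0,0,0,0,45]]';python3 go.py 0.5943 0.2330 0.13 3.3
```

```text
clock: 8.5
position: [0.5402, 0.3753, 0.0337]
ee_rot: [0.093, 0.996, -0.0, -0.0]
ft_force: [1.3, -0.7, 1.1]
grip_width: 0.819
clock: 9.1
position: [0.5418, 0.3762, 0.1427]
ee_rot: [0.093, 0.996, 0.002, 0.002]
ft_force: [-0.4, -0.4, -0.3]
grip_width: 0.821
t9.1 pos [0.5418 0.3762 0.1427] turn [ 0.004  0.004 -0.245] shift now-axes [ -78.2 -131.    12.4] target-axes [ -44.2 -145.9   12.7] F [-0.4 -0.4 -0.3] w 0.821
```

Now over the long template, with a check of the short one on the cork.

```bash
python3 -m creep '[[0,0,-0.12,0,0,0,45],[0,0,-0.125,0,-10,0,45],[0,0,0,-8,-25,2,45],[0,0,0,-8,-25,2,45],[0,0,0,-9,-28,2,45],[0,0,0,-9,-28,2,45],[0,0,0,-8,-25,2,45],[0,0,0,0,0,0,45]]';python3 -m creep '[[0,0,0,0,0,0,45],[0,0,0,0,0,0,45]]'; python3 go.py 0.5943 0.2330 0.05 3.3;python3 - <<'E'
from h import *
p,d=camera("top");cv2.imwrite("pics/t4.png",cv2.resize(p[120:300,100:360],None,fx=3,fy=3))
p,d=camera("scene");cv2.imwrite("pics/s4.png",cv2.resize(p[140:340,330:580],None,fx=3,fy=3))
E
```

```text
clock: 9.9
position: [0.5904, 0.2317, 0.1283]
ee_rot: [-0.026, 1.0, -0.001, -0.0]
ft_force: [0.5, -0.8, 0.6]
grip_width: 0.824
clock: 10.1
position: [0.5885, 0.2383, 0.1285]
ee_rot: [-0.03, 1.0, 0.0, -0.0]
ft_force: [0.3, -0.2, 0.9]
grip_width: 0.824
t10.1 pos [0.5885 0.2383 0.1285] turn [ 0.001 -0.001  0.002] shift now-axes [-5.5 -5.7 78.5] target-axes [-5.5 -5.7 78.5] F [ 0.3 -0.2  0.9] w 0.824
```

View pics/t4.png

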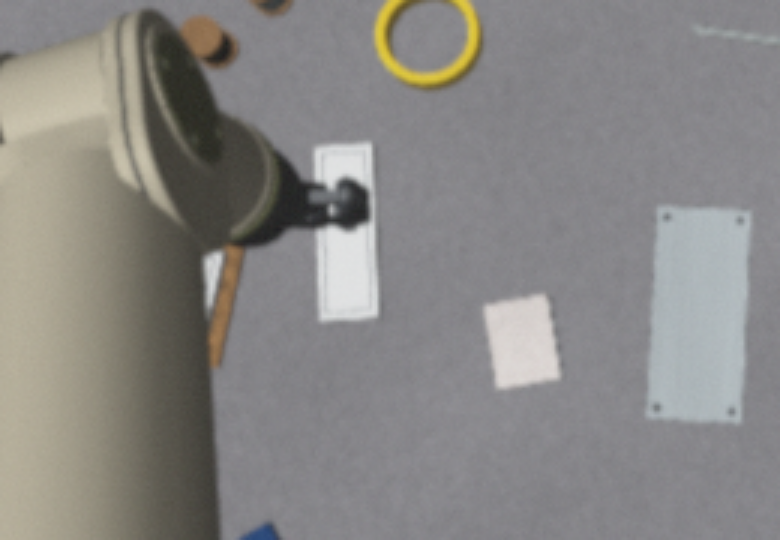

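View pics/s4.png

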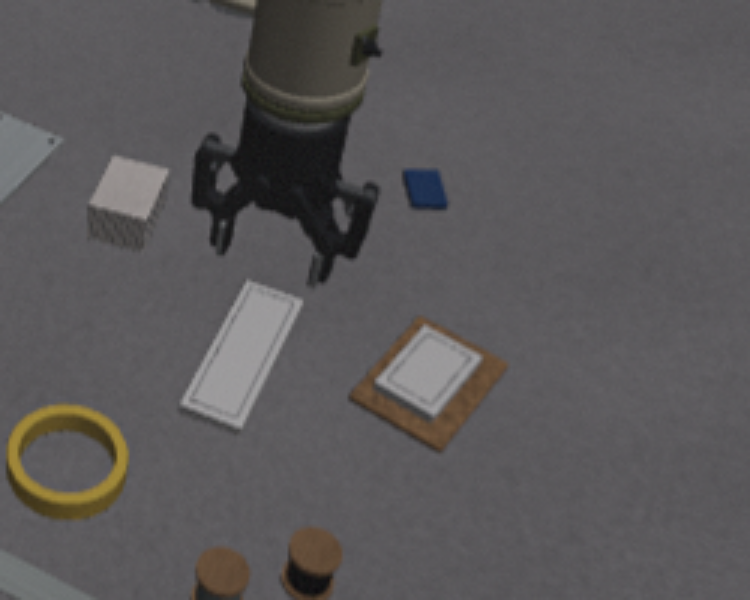

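The short template lies centred on the cork at (428,370), the plate is clear, and the gripper is over the long one.

```bash
python3 -m creep '[[0,0,0,-2.5,-3,15,45],[0,0,0,-2.5,-3,20,45],[0,0,0,0,0,20,45],[0,0,0,0,0,15,45],[0,0,0,0,0,12,45],[0,0,0,0,0,0,45],[0,0,0,0,0,0,45],[0,0,0,0,0,0,45]]'; python3 go.py 0.5943 0.2330 0.0275 3.3;python3 - <<'E'
from h import *
# plate again
m=cv2.imread("pics/t4.png")
uv=np.array([[668,217],[740,220],[657,407],[732,411]])/3+np.array([100,120])-1/3
c=unproj("top",uv,.008);print(c.round(4),c.mean(0)); print(np.rad2deg(np.arctan2(*(c[0]-c[2])[1::-1])),np.rad2deg(np.arctan2(*(c[1]-c[3])[1::-1])))
E
```

```text
clock: 11.0
position: [0.5951, 0.2316, 0.0478]
ee_rot: [-0.029, 1.0, 0.0, 0.001]
ft_force: [-0.0, -0.1, 0.1]
grip_width: 0.821
t11.0 pos [0.5951 0.2316 0.0478] turn [0.001 0.001 0.001] shift now-axes [ 0.7  1.4 20.3] target-axes [ 0.7  1.4 20.3] F [-0.  -0.1  0.1] w 0.821
[[ 0.602  -0.0577  0.008 ]
 [ 0.5983 -0.1223  0.008 ]
 [ 0.4329 -0.0457  0.008 ]
 [ 0.4287 -0.1115  0.008 ]] [ 0.51548407 -0.08430193  0.008     ]
-4.071516646653287 -3.6263572304825815
```

```bash
python3 -m creep '[[0,0,0,1,1,10,45],[0,0,0,0,0,7,45],[0,0,0,0,0,3,45],[0,0,0,0,0,0,45],[0,0,0,0,0,0,45]]'; python3 go.py 0.5943 0.2330 0.0275 3.3; python3 -m creep '[[0,0,0,0,0,0,100],[0,0,0,0,0,0,140],[0,0,0,0,0,0,140],[0,0,0,0,0,0,140],[0,0,0,0,0,0,140],[0,0,0,0,0,0,140]]' 60;python3 go.py 0.5943 0.2330 0.0275 3.3
```

```text
clock: 11.5
position: [0.5934, 0.2322, 0.0268]
ee_rot: [-0.029, 1.0, -0.0, 0.0]
ft_force: [0.3, -0.2, 0.1]
grip_width: 0.823
t11.5 pos [0.5934 0.2322 0.0268] turn [-0.     0.     0.001] shift now-axes [-0.9  0.7 -0.7] target-axes [-0.9  0.7 -0.7] F [ 0.3 -0.2  0.1] w 0.823
clock: 12.1
position: [0.5939, 0.2324, 0.0277]
ee_rot: [-0.029, 1.0, 0.0, 0.001]
ft_force: [-1.4, -0.5, 5.0]
grip_width: 0.61
t12.1 pos [0.5939 0.2324 0.0277] turn [0.001 0.001 0.001] shift now-axes [-0.4  0.6  0.2] target-axes [-0.4  0.6  0.2] F [-1.4 -0.5  5. ] w 0.610
```

```bash
python3 -m creep '[[0,0,0,0,0,-10,140],[0,0,0,0,0,-20,140],[0,0,0,0,0,-25,140],[0,0,0,0,0,-25,140],[0,0,0,0,0,-15,140],[0,0,0,0,0,0,140],[0,0,0,0,0,0,140]]'; python3 go.py 0.5155 -0.0842 0.12 -3.9
```

```text
clock: 12.8
position: [0.593, 0.2323, 0.1212]
ee_rot: [-0.029, 1.0, 0.0, -0.0]
ft_force: [0.5, -1.0, -1.7]
grip_width: 0.608
t12.8 pos [0.593  0.2323 0.1212] turn [ 0.    -0.001  0.126] shift now-axes [  95.8 -311.4    1.2] target-axes [  55.8 -321.     1.2] F [ 0.5 -1.  -1.7] w 0.608
```

```bash
python3 -m creep '[[0,0,0.063,0,0,0,140],[0,0,0.063,0,-10,0,140],[0,0,0,4,-20,0,140],[0,0,0,5,-30,0,140],[0,0,0,6,-33,0,140],[0,0,0,6,-33,0,140],[0,0,0,6,-33,0,140],[0,0,0,6,-33,0,140]]';python3 -m creep '[[0,0,0,6,-33,0,140],[0,0,0,6,-33,0,140],[0,0,0,6,-30,0,140],[0,0,0,3,-20,0,140],[0,0,0,2,-13,0,140],[0,0,0,0,0,0,140],[0,0,0,0,0,0,140],[0,0,0,0,0,0,140]]'; python3 go.py 0.5155 -0.0842 0.06 -3.9;python3 - <<'E'
from h import *
p,d=camera("top");cv2.imwrite("pics/t5.png",cv2.resize(p[120:300,200:460],None,fx=3,fy=3))
E
```

```text
clock: 13.6
position: [0.5467, 0.0416, 0.1203]
ee_rot: [0.034, 0.999, -0.0, -0.001]
ft_force: [0.9, -0.1, -1.4]
grip_width: 0.61
clock: 14.4
position: [0.5167, -0.0827, 0.1215]
ee_rot: [0.033, 0.999, 0.0, -0.0]
ft_force: [-0.2, 0.1, -1.7]
grip_width: 0.608
t14.4 pos [ 0.5167 -0.0827  0.1215] turn [ 0.    -0.     0.002] shift now-axes [ 1.  -1.6 61.5] target-axes [ 1.1 -1.6 61.5] F [-0.2  0.1 -1.7] w 0.608
```

View pics/t5.png

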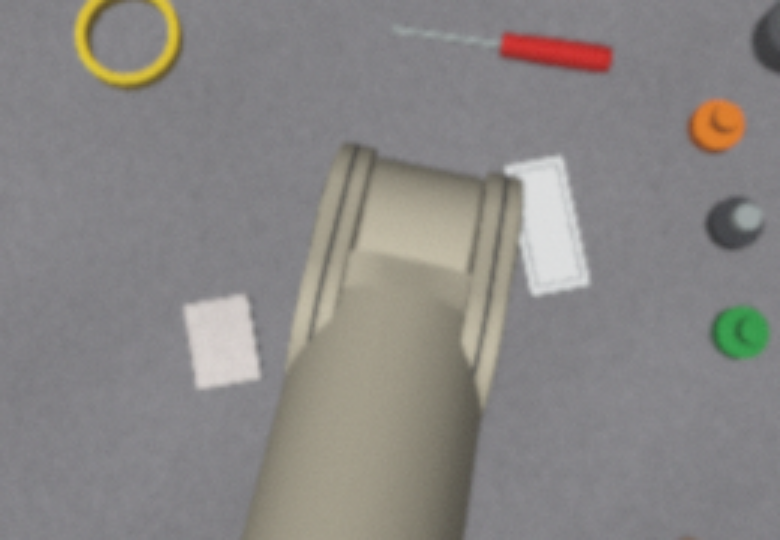

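```bash
python3 -m creep '[[0,0,0.002,0.5,-0.8,15,140],[0,0,0,0.5,-0.8,20,140],[0,0,0,0,0,20,140],[0,0,0,0,0,15,140],[0,0,0,0,0,8,140],[0,0,0,0,0,0,140],[0,0,0,0,0,0,140],[0,0,0,0,0,0,140]]'; python3 go.py 0.5155 -0.0842 0.0357 -3.9;python3 - <<'E'
from h import *
p,d=camera("scene");cv2.imwrite("pics/s5.png",cv2.resize(p[140:260,230:430],None,fx=4,fy=4))
E
```

```text
clock: 15.25
position: [0.5159, -0.0857, 0.0446]
ee_rot: [0.035, 0.999, 0.0, 0.001]
ft_force: [-0.3, 0.7, -1.3]
grip_width: 0.605
t15.2 pos [ 0.5159 -0.0857  0.0446] turn [ 0.     0.001 -0.002] shift now-axes [0.6 1.5 8.9] target-axes [0.5 1.5 8.9] F [-0.3  0.7 -1.3] w 0.605
```

View pics/s5.png

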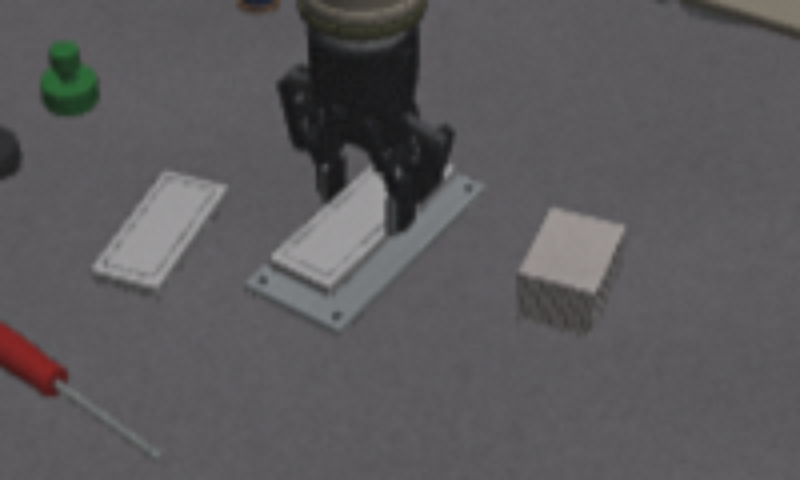

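```bash
python3 -m creep '[[0,0,0,0.5,1,4,140],[0,0,0,0,0,3,140],[0,0,0,0,0,1.5,140],[0,0,0,0,0,0,140],[0,0,0,0,0,0,140]]'; python3 go.py 0.5155 -0.0842 0.0357 -3.9
```

```text
clock: 15.8
position: [0.5147, -0.0845, 0.0356]
ee_rot: [0.035, 0.999, 0.0, -0.0]
ft_force: [-3.2, 1.6, 7.8]
grip_width: 0.605
t15.8 pos [ 0.5147 -0.0845  0.0356] turn [ 0.001 -0.001 -0.002] shift now-axes [-0.7  0.4 -0.1] target-axes [-0.7  0.4 -0.1] F [-3.2  1.6  7.8] w 0.605
```

In contact; I release slowly, retreat, and look.

```bash
python3 -m creep '[[0,0,0,0,0,0,110],[0,0,0,0,0,0,90],[0,0,0,0,0,0,70],[0,0,0,0,0,0,45],[0,0,0,0,0,0,45],[0,0,0,0,0,-3,45],[0,0,0,0,0,-10,45],[0,0,0,0,0,-20,45]]'; python3 -m creep '[[0,0,0,0,0,-30,45],[0,0,0,0,0,-30,45],[0,0,0,0,-20,0,45],[0,0,0,0,-35,0,45],[0,0,0,0,-35,0,45],[0,0,0,0,-20,0,45],[0,0,0,0,0,0,45],[0,0,0,0,0,0,45]]';python3 go.py 0.5927 -0.2167 0.13 10.1;python3 - <<'E'
from h import *
for n in("top","scene"):
    p,d=camera(n);cv2.imwrite(f"pics/{n}6.png",p);
    r=rect(n,p,.02,.4,.64,-.2,.0,s=2500);cv2.imwrite(f"pics/r{n}6.png",r)
    print(n,seg(n,p,.020,(.40,.64,-.16,-.02),(0,0,195 if n=="top" else 140),(180,45,255)))
E
```

```text
clock: 16.6
position: [0.5141, -0.0847, 0.0683]
ee_rot: [0.035, 0.999, -0.0, -0.001]
ft_force: [0.1, 0.4, 0.5]
grip_width: 0.823
clock: 17.4
position: [0.5073, -0.1944, 0.1288]
ee_rot: [0.035, 0.999, 0.0, 0.0]
ft_force: [0.5, 0.1, -0.7]
grip_width: 0.826
t17.4 pos [ 0.5073 -0.1944  0.1288] turn [ 0.     0.    -0.247] shift now-axes [-86.8 -16.3  -1.2] target-axes [-80.2 -37.   -1.2] F [ 0.5  0.1 -0.7] w 0.826
top [(0.5154, -0.0855, 162.1, 56.5, np.float64(-4.12))]
scene [(0.5154, -0.0857, 158.0, 54.0, np.float64(-3.79))]
```

View pics/rtop6.png

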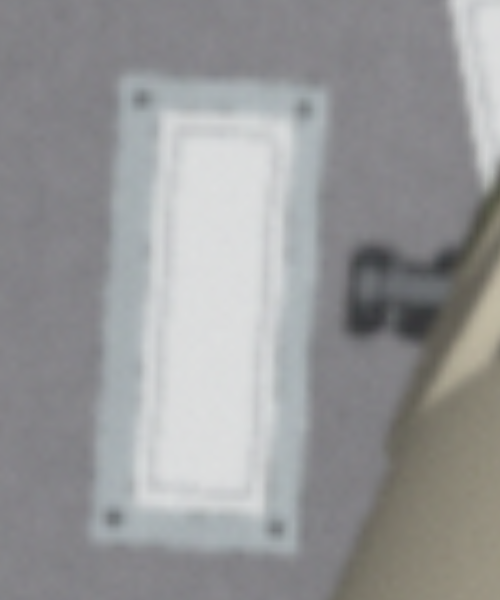

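View pics/rscene6.png

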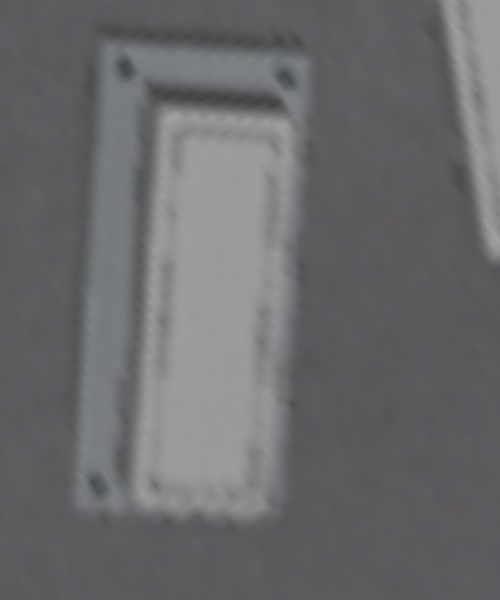

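The long template lies centred on the plate within about 1.5 mm and parallel to it. Next is the medium one.

```bash
python3 -m creep '[[0,0,-0.12,0,0,0,45],[0,0,-0.127,-5,-5,0,45],[0,0,0,-25,-10,10,45],[0,0,0,-30,-12,15,45],[0,0,0,-20,-10,20,45],[0,0,0,0,0,20,45],[0,0,0,0,0,10,45],[0,0,0,0,0,0,45]]';python3 -m creep '[[0,0,0,0,0,0,45],[0,0,0,0,0,0,45]]';python3 go.py 0.5927 -0.2167 0.0275 10.1
```

```text
clock: 18.3
position: [0.591, -0.2161, 0.052]
ee_rot: [-0.089, 0.996, 0.001, -0.001]
ft_force: [-0.3, -0.4, 0.2]
grip_width: 0.826
clock: 18.5
position: [0.5924, -0.2174, 0.0546]
ee_rot: [-0.089, 0.996, -0.0, 0.001]
ft_force: [-0.3, 0.0, -0.5]
grip_width: 0.823
t18.5 pos [ 0.5924 -0.2174  0.0546] turn [-0.     0.002  0.001] shift now-axes [-0.4  0.6 27.1] target-axes [-0.4  0.6 27.1] F [-0.3  0.  -0.5] w 0.823
```

```bash
python3 -m creep '[[0,0,0,0,0.5,12,45],[0,0,0,0,0,9,45],[0,0,0,0,0,5,45],[0,0,0,0,0,0,45],[0,0,0,0,0,0,45]]'; python3 go.py 0.5927 -0.2167 0.0275 10.1; python3 -m creep '[[0,0,0,0,0,0,100],[0,0,0,0,0,0,140],[0,0,0,0,0,0,140],[0,0,0,0,0,0,140],[0,0,0,0,0,0,140],[0,0,0,0,0,0,140]]' 60;python3 go.py  0.5927 -0.2167 0.0275 10.1;
```

```text
clock: 19.0
position: [0.5917, -0.2171, 0.0271]
ee_rot: [-0.088, 0.996, 0.0, -0.0]
ft_force: [-0.4, -0.5, 0.4]
grip_width: 0.823
t19.0 pos [ 0.5917 -0.2171  0.0271] turn [ 0.    -0.     0.001] shift now-axes [-1.   0.2 -0.4] target-axes [-1.   0.2 -0.4] F [-0.4 -0.5  0.4] w 0.823
clock: 19.6
position: [0.5923, -0.2173, 0.0282]
ee_rot: [-0.088, 0.996, -0.0, 0.001]
ft_force: [-1.1, -0.3, 5.0]
grip_width: 0.604
t19.6 pos [ 0.5923 -0.2173  0.0282] turn [-0.     0.001  0.001] shift now-axes [-0.5  0.5  0.7] target-axes [-0.5  0.5  0.7] F [-1.1 -0.3  5. ] w 0.604
```

```bash
python3 -m creep '[[0,0,0,0,0,-10,140],[0,0,0,0,0,-20,140],[0,0,0,0,0,-25,140],[0,0,0,0,0,-25,140],[0,0,0,0,0,-15,140],[0,0,0,0,0,0,140],[0,0,0,0,0,0,140]]'; python3 go.py 0.515 -0.0847 0.12 -3.9
```

```text
clock: 20.3
position: [0.5916, -0.2166, 0.1217]
ee_rot: [-0.089, 0.996, 0.0, -0.0]
ft_force: [0.5, 0.1, -0.6]
grip_width: 0.608
t20.3 pos [ 0.5916 -0.2166  0.1217] turn [ 0.001 -0.     0.246] shift now-axes [ 52.2 143.4   1.8] target-axes [ 85.4 126.4   1.7] F [ 0.5  0.1 -0.6] w 0.608
```

```bash
python3 -m creep '[[0,0,0.123,0,0,0,140],[0,0,0.123,5,6,0,140],[0,0,0,15,22,0,140],[0,0,0,20,30,0,140],[0,0,0,20,30,0,140],[0,0,0,17,25,0,140],[0,0,0,8,13,0,140],[0,0,0,0,0,0,140]]';python3 -m creep '[[0,0,0,0,0,15,140],[0,0,0,0,0,20,140],[0,0,0,0,0,18,140],[0,0,0,0,0,8,140],[0,0,0,0,0,0,140],[0,0,0,0,0,0,140],[0,0,0,0,0,0,140]]'; python3 go.py 0.515 -0.0847 0.048 -3.9
```

```text
clock: 21.1
position: [0.5135, -0.0835, 0.121]
ee_rot: [0.033, 0.999, 0.001, -0.001]
ft_force: [0.4, 0.4, -0.9]
grip_width: 0.612
clock: 21.8
position: [0.5155, -0.0863, 0.062]
ee_rot: [0.035, 0.999, 0.0, 0.001]
ft_force: [0.9, 0.1, -0.4]
grip_width: 0.608
t21.8 pos [ 0.5155 -0.0863  0.062 ] turn [ 0.     0.001 -0.001] shift now-axes [ 0.6  1.6 14. ] target-axes [ 0.6  1.6 14. ] F [ 0.9  0.1 -0.4] w 0.608
```

```bash
python3 -m creep '[[0,0,0,0.5,1,6,140],[0,0,0,0,0.5,4,140],[0,0,0,0,0,2.5,140],[0,0,0,0,0,0,140],[0,0,0,0,0,0,140]]'; python3 go.py 0.515 -0.0847 0.048 -3.9
```

```text
clock: 22.3
position: [0.5145, -0.0845, 0.0488]
ee_rot: [0.034, 0.999, 0.0, -0.0]
ft_force: [-0.1, 0.0, -0.6]
grip_width: 0.607
t22.3 pos [ 0.5145 -0.0845  0.0488] turn [ 0.    -0.    -0.001] shift now-axes [-0.5 -0.1  0.8] target-axes [-0.5 -0.1  0.8] F [-0.1  0.  -0.6] w 0.607
```

```bash
python3 -m creep '[[0,0,0,0,0,1,140],[0,0,0,0,0,0,140],[0,0,0,0,0,0,140]]';python3 -m creep '[[0,0,0,0,0,0,110],[0,0,0,0,0,0,90],[0,0,0,0,0,0,70],[0,0,0,0,0,0,45],[0,0,0,0,0,0,45],[0,0,0,0,0,-3,45],[0,0,0,0,0,-10,45],[0,0,0,0,0,-20,45]]'; python3 go.py 0.5405 0.3755 0.13 -10.3
```

```text
clock: 22.6
position: [0.5147, -0.0846, 0.0481]
ee_rot: [0.034, 0.999, 0.0, 0.0]
ft_force: [-2.5, 0.5, 5.6]
grip_width: 0.607
clock: 23.4
position: [0.5138, -0.0845, 0.0808]
ee_rot: [0.034, 0.999, -0.0, -0.001]
ft_force: [0.1, -0.5, 0.2]
grip_width: 0.827
t23.4 pos [ 0.5138 -0.0845  0.0808] turn [-0.001 -0.002  0.111] shift now-axes [  5.1 460.8 -49.4] target-axes [ 56.  457.4 -49.2] F [ 0.1 -0.5  0.2] w 0.827
```

```bash
python3 -m creep '[[0,0,0.055,0,0,-25,45],[0,0,0.056,0,10,-25,45],[0,0,0,4,30,0,45],[0,0,0,5,40,0,45],[0,0,0,5,40,0,45],[0,0,0,5,40,0,45],[0,0,0,3,25,0,45],[0,0,0,0,0,0,45]]'; python3 - <<'E'
from h import *
for n in("top","scene"):
    p,d=camera(n);cv2.imwrite(f"pics/{n}7.png",p)
    r=rect(n,p,.032,.4,.64,-.2,.0,s=2500);cv2.imwrite(f"pics/r{n}7.png",r)
    r=rect(n,p,.02,.44,.64,.28,.48,s=2500);cv2.imwrite(f"pics/q{n}7.png",r)
    print(n,seg(n,p,.020,(.46,.62,.32,.43),(0,0,195 if n=="top" else 130),(180,45,255)))
E
```

```text
clock: 24.2
position: [0.5254, 0.106, 0.1314]
ee_rot: [0.087, 0.996, 0.001, 0.0]
ft_force: [0.8, -0.5, 0.0]
grip_width: 0.824
top [(0.5395, 0.3719, 81.9, 54.8, np.float64(-10.59)), (0.5125, 0.3222, 10.0, 3.5, np.float64(0.0))]
scene [(0.5409, 0.3749, 83.4, 53.8, np.float64(-10.57))]
```

View pics/rtop7.png

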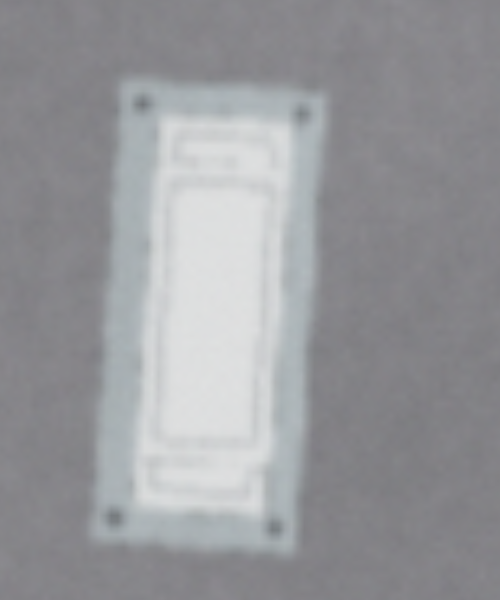

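View pics/scene7.png

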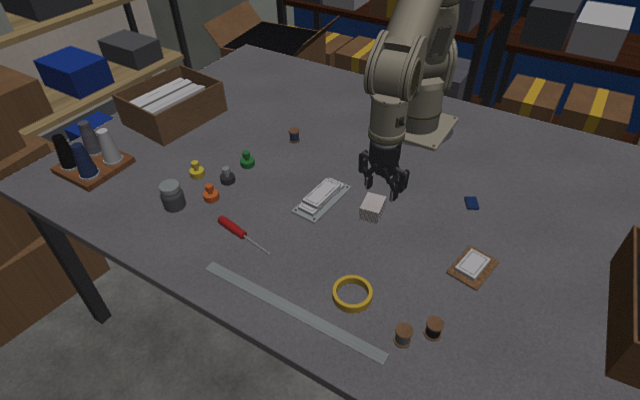

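View pics/top7.png

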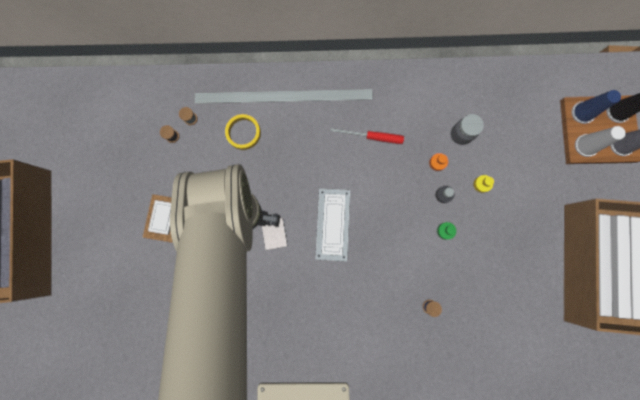

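The medium template lies lengthwise centred on the long one (the top view is parallel, both ends even). Back to the short one on the cork.

```bash
python3 go.py 0.5405 0.375 0.13 -10.5; python3 -m creep '[[0,0,0,5,30,0,45],[0,0,0,6,42,0,45],[0,0,0,6,42,0,45],[0,0,0,6,42,0,45],[0,0,0,6,42,0,45],[0,0,0,5,38,0,45],[0,0,0,0,18,0,45],[0,0,0,0,0,0,45]]';  python3 -m creep '[[0,0,0,0,0,0,45],[0,0,0,0,0,20,45],[0,0,0,0,0,25,45],[0,0,0,0,0,20,45],[0,0,0,0,0,5,45],[0,0,0,0,0,0,45],[0,0,0,0,0,0,45]]';python3 go.py 0.5405 0.375 0.0357 -10.5
```

```text
t24.3 pos [0.5255 0.1015 0.1313] turn [-0.     0.     0.004] shift now-axes [ 33.9 271.8   1.3] target-axes [ 35.1 271.7   1.3] F [ 0.  -0.2 -0.5] w 0.823
clock: 25.1
position: [0.5375, 0.3592, 0.1308]
ee_rot: [0.089, 0.996, 0.0, 0.0]
ft_force: [-0.1, -0.0, -0.1]
grip_width: 0.82
clock: 25.8
position: [0.5383, 0.3569, 0.0622]
ee_rot: [0.09, 0.996, 0.0, 0.001]
ft_force: [-0.4, -0.4, 1.2]
grip_width: 0.824
t25.8 pos [0.5383 0.3569 0.0622] turn [0.001 0.001 0.002] shift now-axes [ 1.1 18.1 26.5] target-axes [ 1.1 18.2 26.5] F [-0.4 -0.4  1.2] w 0.824
```

```bash
python3 -m creep '[[0,0,0.002,1,9,0,45],[0,0,0,0,9,0,45],[0,0,0,0,0,0,45],[0,0,0,0,0,5,45],[0,0,0,0,0,5,45],[0,0,0,0,0,0,45],[0,0,0,0,0,0,45]]';python3 go.py 0.5405 0.375 0.0357 -10.5
```

```text
clock: 26.5
position: [0.5396, 0.375, 0.0505]
ee_rot: [0.091, 0.996, -0.0, -0.0]
ft_force: [0.8, 0.0, 0.1]
grip_width: 0.824
t26.5 pos [0.5396 0.375  0.0505] turn [-0.001 -0.     0.001] shift now-axes [-0.9  0.2 14.8] target-axes [-0.9  0.2 14.8] F [0.8 0.  0.1] w 0.824
```

```bash
python3 -m creep '[[0,0,0,-0.5,0,7,45],[0,0,0,0,0,5,45],[0,0,0,0,0,3,45],[0,0,0,0,0,0,45],[0,0,0,0,0,0,45]]'; python3 go.py 0.5405 0.375 0.0357 -10.5; python3 -m creep '[[0,0,0,0,0,0,100],[0,0,0,0,0,0,140],[0,0,0,0,0,0,140],[0,0,0,0,0,0,140],[0,0,0,0,0,0,140],[0,0,0,0,0,0,140]]' 50;python3 go.py  0.5405 0.375 0.0357 -10.5;python3 -m creep '[[0,0,0,0,0,-10,140],[0,0,0,0,0,-20,140],[0,0,0,0,0,-25,140],[0,0,0,0,0,-25,140],[0,0,0,0,0,-5,140],[0,0,0,0,0,0,140],[0,0,0,0,0,0,140]]'; python3 go.py 0.5155 -0.084 0.12 -3.9
```

```text
clock: 27.0
position: [0.5401, 0.3753, 0.0358]
ee_rot: [0.091, 0.996, -0.0, -0.0]
ft_force: [-0.3, -0.0, 0.4]
grip_width: 0.82
t27.0 pos [0.5401 0.3753 0.0358] turn [-0.    -0.     0.001] shift now-axes [-0.4 -0.2  0.1] target-axes [-0.4 -0.2  0.1] F [-0.3 -0.   0.4] w 0.820
clock: 27.6
position: [0.5405, 0.3756, 0.0365]
ee_rot: [0.091, 0.996, 0.0, 0.0]
ft_force: [-1.0, -1.3, 5.6]
grip_width: 0.607
t27.6 pos [0.5405 0.3756 0.0365] turn [0.001 0.001 0.001] shift now-axes [-0.1 -0.6  0.8] target-axes [-0.1 -0.6  0.8] F [-1.  -1.3  5.6] w 0.607
clock: 28.3
position: [0.5395, 0.3751, 0.1197]
ee_rot: [0.091, 0.996, -0.0, -0.001]
ft_force: [0.1, 0.6, -1.1]
grip_width: 0.611
t28.3 pos [0.5395 0.3751 0.1197] turn [-0.001 -0.001 -0.114] shift now-axes [-5.930e+01 -4.559e+02  1.000e-01] target-axes [-7.300e+00 -4.596e+02 -3.000e-01] F [ 0.1  0.6 -1.1] w 0.611
```

```bash
python3 -m creep '[[0,0,-0.057,0,0,0,140],[0,0,-0.057,0,-10,0,140],[0,0,0,0,-20,0,140],[0,0,0,-1,-35,0,140],[0,0,0,-1,-35,0,140],[0,0,0,-1,-35,0,140],[0,0,0,-1,-35,0,140],[0,0,0,-1,-35,0,140]]';python3 -m creep '[[0,0,0,-1,-35,0,140],[0,0,0,-1,-35,0,140],[0,0,0,0,-35,0,140],[0,0,0,0,-35,0,140],[0,0,0,0,-35,0,140],[0,0,0,0,-35,0,140],[0,0,0,0,-35,0,140],[0,0,0,0,-8,0,140]]';python3 -m creep '[[0,0,0,0,0,0,140],[0,0,0,0,0,0,140],[0,0,0,0,0,0,140]]'; python3 go.py 0.5155 -0.084 0.075 -3.9
```

```text
clock: 29.1
position: [0.5297, 0.1689, 0.1195]
ee_rot: [0.034, 0.999, -0.001, -0.001]
ft_force: [0.8, 0.3, -0.6]
grip_width: 0.61
clock: 29.9
position: [0.514, -0.0864, 0.1199]
ee_rot: [0.037, 0.999, -0.001, -0.001]
ft_force: [0.1, -0.5, -1.2]
grip_width: 0.608
clock: 30.2
position: [0.5156, -0.0804, 0.1203]
ee_rot: [0.033, 0.999, 0.0, -0.0]
ft_force: [-0.6, -0.2, -0.7]
grip_width: 0.61
t30.2 pos [ 0.5156 -0.0804  0.1203] turn [ 0.    -0.001  0.003] shift now-axes [-0.2 -3.7 45.3] target-axes [-0.2 -3.6 45.3] F [-0.6 -0.2 -0.7] w 0.610
```

```bash
python3 -m creep '[[0,0,0.002,0,-1,12,140],[0,0,0,0,-1,16,140],[0,0,0,0,0,12,140],[0,0,0,0,0,5,140],[0,0,0,0,0,0,140],[0,0,0,0,0,0,140],[0,0,0,0,0,0,140]]'; python3 go.py 0.5155 -0.084 0.0605 -3.9
```

```text
clock: 30.9
position: [0.5158, -0.084, 0.0763]
ee_rot: [0.035, 0.999, 0.0, 0.0]
ft_force: [0.9, -0.6, -0.0]
grip_width: 0.608
t30.9 pos [ 0.5158 -0.084   0.0763] turn [ 0.     0.001 -0.002] shift now-axes [ 0.3  0.  15.8] target-axes [ 0.3  0.  15.8] F [ 0.9 -0.6 -0. ] w 0.608
```

```bash
python3 -m creep '[[0,0,0,0,0,7,140],[0,0,0,0,0,5,140],[0,0,0,0,0,3,140],[0,0,0,0,0,0,140],[0,0,0,0,0,0,140]]'; python3 go.py 0.5155 -0.084 0.0605 -3.9
```

```text
clock: 31.4
position: [0.5153, -0.0841, 0.0605]
ee_rot: [0.035, 0.999, -0.0, -0.0]
ft_force: [-0.2, 0.3, -0.5]
grip_width: 0.609
t31.4 pos [ 0.5153 -0.0841  0.0605] turn [-0.    -0.    -0.002] shift now-axes [-0.2  0.1  0. ] target-axes [-0.2  0.1  0. ] F [-0.2  0.3 -0.5] w 0.609
```

```bash
python3 -m creep '[[0,0,0,0,0,1,140],[0,0,0,0,0,0,140],[0,0,0,0,0,0,140]]';python3 -m creep '[[0,0,0,0,0,0,110],[0,0,0,0,0,0,90],[0,0,0,0,0,0,70],[0,0,0,0,0,0,45],[0,0,0,0,0,0,45],[0,0,0,0,0,-3,45],[0,0,0,0,0,-10,45],[0,0,0,0,0,-20,45]]'; python3 - <<'E'
from h import *
p=cv2.imread("pics/top7.png");s=cv2.imread("pics/scene7.png")
for n,q in(("top",p),("scene",s)):
    r=rect(n,q,.052,.44,.74,-.52,-.28,s=2000);cv2.imwrite(f"pics/w{n}.png",r)
E
```

```text
clock: 31.7
position: [0.5154, -0.0841, 0.0604]
ee_rot: [0.035, 0.999, 0.0, -0.0]
ft_force: [-4.8, 1.6, 11.6]
grip_width: 0.614
clock: 32.5
position: [0.5146, -0.0841, 0.0928]
ee_rot: [0.035, 0.999, -0.0, -0.001]
ft_force: [0.8, 0.7, 0.1]
grip_width: 0.82
```

View pics/wtop.png

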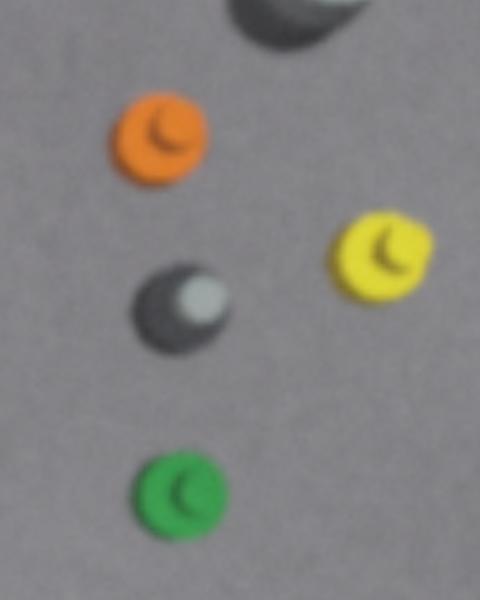

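View pics/wscene.png

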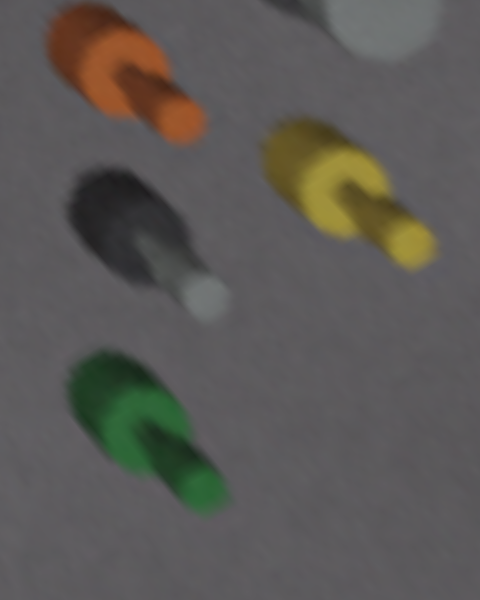

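```bash
python3 go.py 0.591 -0.382 0.14 -3.9;  python3 -m creep '[[0,0,0,0,0,-25,45],[0,0,0,-3,-15,-20,45],[0,0,0,-12,-35,0,70],[0,0,0,-12,-38,0,80],[0,0,0,-12,-38,0,80],[0,0,0,-12,-38,0,80],[0,0,0,-12,-38,0,80],[0,0,0,-12,-38,0,80]]';  python3 -m creep '[[0,0,0,-12,-35,0,80],[0,0,0,-4,-15,0,80],[0,0,0,0,0,0,80],[0,0,0,0,0,0,80],[0,0,0,0,0,0,80]]' 80;python3 go.py 0.591 -0.382 0.14 -3.9; python3 - <<'E'
from h import *
for n in("top","scene"):
    p,d=camera(n);cv2.imwrite(f"pics/{n}8.png",p)
    r=rect(n,p,.044,.4,.64,-.2,.0,s=2500);cv2.imwrite(f"pics/r{n}8.png",r)
E
```

```text
t32.5 pos [ 0.5146 -0.0841  0.0928] turn [-0.    -0.002 -0.002] shift now-axes [ -96.9 -291.9  -47.3] target-axes [ -96.5 -292.   -47.2] F [0.8 0.7 0.1] w 0.820
clock: 33.3
position: [0.5739, -0.3301, 0.1386]
ee_rot: [0.035, 0.999, -0.0, 0.0]
ft_force: [0.5, 0.4, 0.6]
grip_width: 0.688
clock: 33.8
position: [0.5865, -0.378, 0.1381]
ee_rot: [0.034, 0.999, 0.0, 0.0]
ft_force: [0.5, 0.3, 0.6]
grip_width: 0.682
t33.8 pos [ 0.5865 -0.378   0.1381] turn [ 0.001  0.    -0.   ] shift now-axes [-4.8 -3.6 -1.9] target-axes [-4.8 -3.6 -1.9] F [0.5 0.3 0.6] w 0.682
```

View pics/rtop8.png

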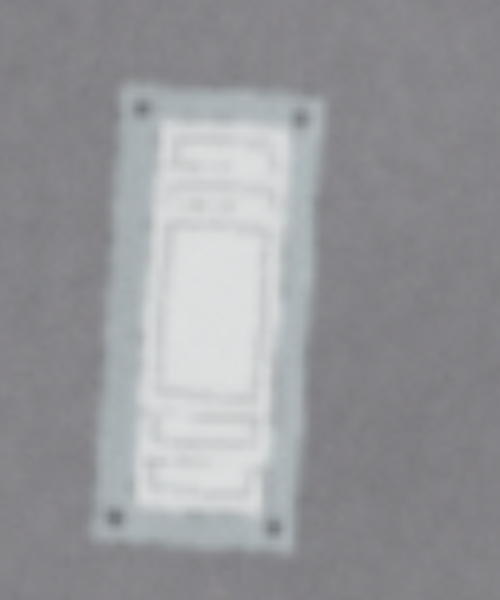

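View pics/scene8.png

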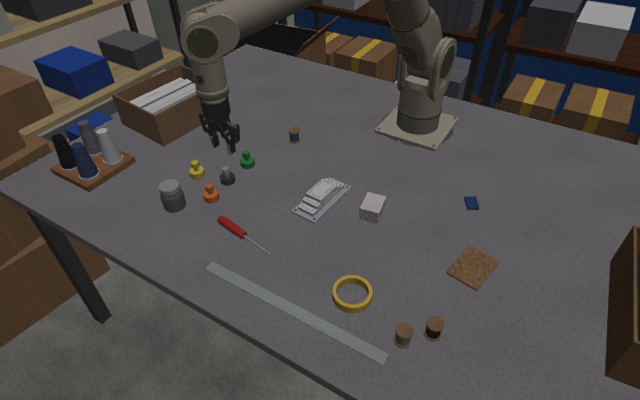

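View pics/rscene8.png

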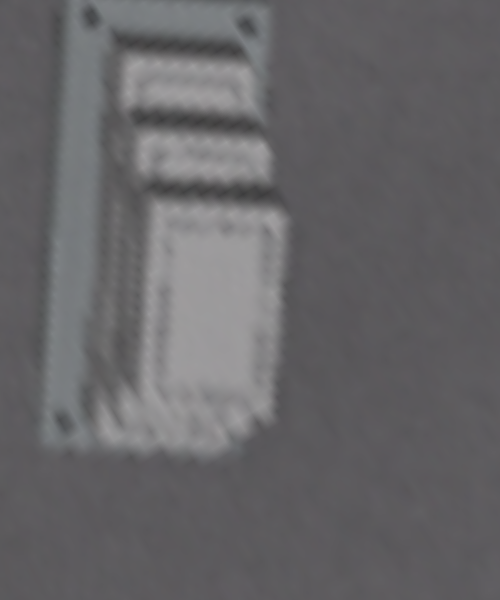

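The stack is right: the three templates are centred and parallel. Now the weight.

```bash
python3 -m creep '[[0,0,0,-2.5,-2,0,105],[0,0,0,-2.5,-2,0,105],[0,0,0,0,0,15,105],[0,0,0,0,0,20,105],[0,0,0,0,0,15,105],[0,0,0,0,0,0,105],[0,0,0,0,0,0,105],[0,0,0,0,0,0,105]]';python3 go.py 0.591 -0.382 0.056 -3.9; python3 - <<'E'
from h import *
p,d=camera("scene");cv2.imwrite("pics/s9.png",cv2.resize(p[90:230,150:330],None,fx=4,fy=4))
p,d=camera("top");cv2.imwrite("pics/t9.png",cv2.resize(p[120:270,380:540],None,fx=4,fy=4))
E
```

```text
clock: 34.7
position: [0.591, -0.3844, 0.0886]
ee_rot: [0.035, 0.999, -0.0, 0.001]
ft_force: [-0.2, 1.1, -0.2]
grip_width: 0.588
t34.7 pos [ 0.591  -0.3844  0.0886] turn [-0.001  0.001 -0.002] shift now-axes [ 0.2  2.5 32.6] target-axes [ 0.2  2.4 32.6] F [-0.2  1.1 -0.2] w 0.588
```

View pics/s9.png

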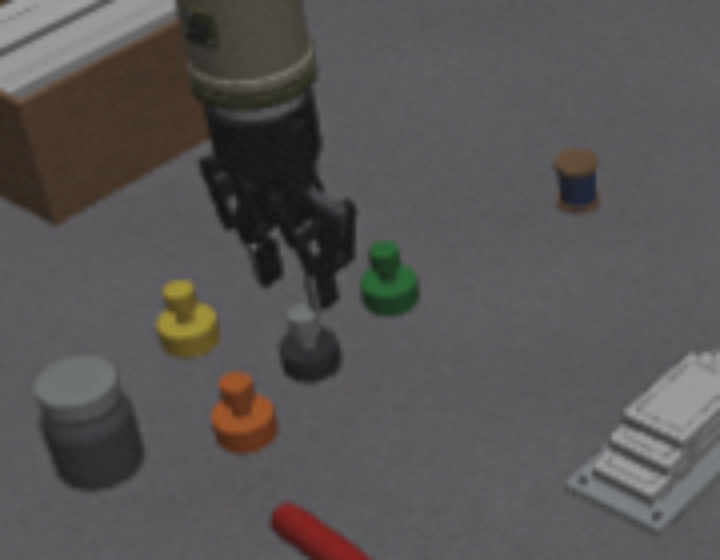

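View pics/t9.png

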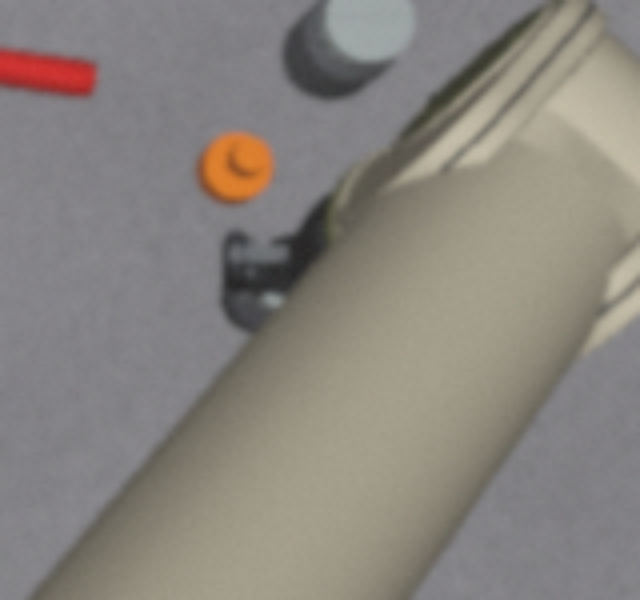

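```bash
python3 -m creep '[[0,0,0,0,1,10,105],[0,0,0,0,1,9,105],[0,0,0,0,0,5,105],[0,0,0,0,0,0,105],[0,0,0,0,0,0,105],[0,0,0,0,0,0,105]]';python3 go.py 0.591 -0.382 0.056 -3.9
```

```text
clock: 35.4
position: [0.5909, -0.3822, 0.0641]
ee_rot: [0.035, 0.999, -0.0, 0.0]
ft_force: [-0.2, -0.4, 0.5]
grip_width: 0.589
t35.4 pos [ 0.5909 -0.3822  0.0641] turn [-0.     0.    -0.002] shift now-axes [-0.1  0.2  8.1] target-axes [-0.1  0.2  8.1] F [-0.2 -0.4  0.5] w 0.589
```

```bash
python3 -m creep '[[0,0,0,0,0,5,105],[0,0,0,0,0,3,105],[0,0,0,0,0,0,105],[0,0,0,0,0,0,105]]';python3 -m creep '[[0,0,0,0,0,0,150],[0,0,0,0,0,0,180],[0,0,0,0,0,0,200],[0,0,0,0,0,0,220],[0,0,0,0,0,0,220],[0,0,0,0,0,0,220],[0,0,0,0,0,0,220]]' 80;python3 go.py 0.591 -0.382 0.056 -3.9
```

```text
clock: 35.8
position: [0.5907, -0.382, 0.0556]
ee_rot: [0.035, 0.999, 0.0, -0.0]
ft_force: [-0.1, 0.1, 0.5]
grip_width: 0.587
clock: 36.5
position: [0.591, -0.382, 0.0562]
ee_rot: [0.035, 0.999, 0.0, 0.0]
ft_force: [-1.3, 1.1, 4.6]
grip_width: 0.248
t36.5 pos [ 0.591  -0.382   0.0562] turn [ 0.     0.001 -0.002] shift now-axes [0.  0.  0.2] target-axes [0.  0.  0.2] F [-1.3  1.1  4.6] w 0.248
```

```bash
python3 -m creep '[[0,0,0,0,0,-5,220],[0,0,0,0,0,-15,220],[0,0,0,0,0,-25,220],[0,0,0,0,0,-30,220],[0,0,0,0,0,-25,220],[0,0,0,0,0,-10,220],[0,0,0,0,0,0,220],[0,0,0,0,0,0,220]]';python3 go.py 0.5157 -0.0847 0.16 -3.9;python3 - <<'E'
from h import *
p,d=camera("scene");cv2.imwrite("pics/s10.png",cv2.resize(p[60:230,130:330],None,fx=3,fy=3))
E
```

```text
clock: 37.3
position: [0.5904, -0.3816, 0.1646]
ee_rot: [0.035, 0.999, 0.001, -0.001]
ft_force: [0.2, 0.2, -4.0]
grip_width: 0.25
t37.3 pos [ 0.5904 -0.3816  0.1646] turn [ 0.001 -0.001 -0.002] shift now-axes [ 95.2 290.9   5. ] target-axes [ 94.7 291.1   4.6] F [ 0.2  0.2 -4. ] w 0.250
```

View pics/s10.png

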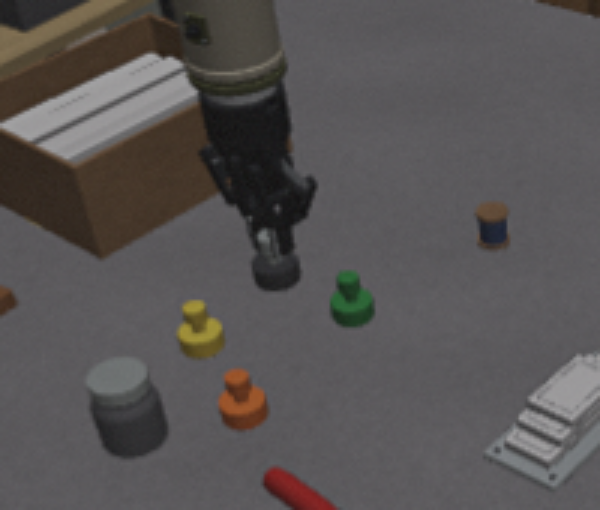

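```bash
python3 -m creep '[[0,0,0,3,10,0,220],[0,0,0,6,20,0,220],[0,0,0,8,25,0,220],[0,0,0,10,30,0,220],[0,0,0,10,30,0,220],[0,0,0,10,30,0,220],[0,0,0,10,30,0,220],[0,0,0,10,30,0,220]]';python3 -m creep '[[0,0,0,10,30,0,220],[0,0,0,9,28,0,220],[0,0,0,6,16,0,220],[0,0,0,3,8,0,220],[0,0,0,0,0,0,220],[0,0,0,0,0,0,220],[0,0,0,0,0,0,220]]';python3 go.py 0.5157 -0.0847 0.115 -3.9
```

```text
clock: 38.15
position: [0.5371, -0.1708, 0.1648]
ee_rot: [0.035, 0.999, 0.0, -0.001]
ft_force: [0.2, -0.0, -3.5]
grip_width: 0.246
clock: 38.85
position: [0.5161, -0.0904, 0.1657]
ee_rot: [0.036, 0.999, -0.0, 0.0]
ft_force: [-0.3, 0.9, -3.4]
grip_width: 0.247
t38.9 pos [ 0.5161 -0.0904  0.1657] turn [-0.001  0.    -0.003] shift now-axes [ 0.8  5.7 50.7] target-axes [ 0.7  5.7 50.7] F [-0.3  0.9 -3.4] w 0.247
```

```bash
python3 -m creep '[[0,0,0,0.5,3,10,220],[0,0,0,0,2,18,220],[0,0,0,0,0,15,220],[0,0,0,0,0,7,220],[0,0,0,0,0,0,220],[0,0,0,0,0,0,220],[0,0,0,0,0,0,220]]';python3 go.py 0.5157 -0.0847 0.1005 -3.9;python3 - <<'E'
from h import *
p,d=camera("scene");cv2.imwrite("pics/s11.png",cv2.resize(p[100:260,240:440],None,fx=3,fy=3))
E
```

```text
clock: 39.55
position: [0.5164, -0.0843, 0.1164]
ee_rot: [0.035, 0.999, 0.0, 0.001]
ft_force: [0.2, -0.4, -2.7]
grip_width: 0.25
t39.5 pos [ 0.5164 -0.0843  0.1164] turn [ 0.     0.001 -0.002] shift now-axes [ 0.6 -0.5 15.9] target-axes [ 0.6 -0.5 15.9] F [ 0.2 -0.4 -2.7] w 0.250
```

View pics/s11.png

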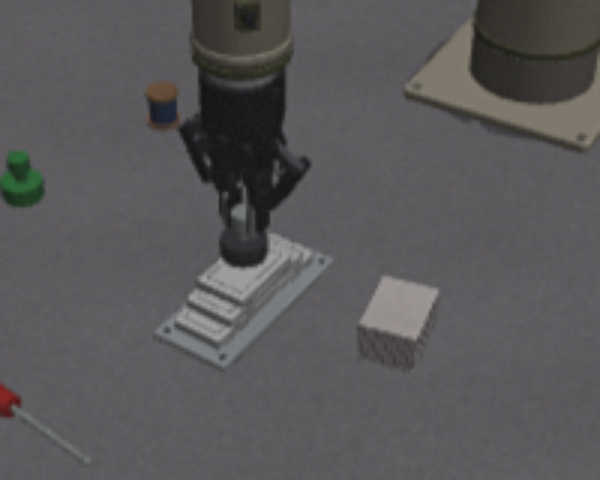

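```bash
python3 -m creep '[[0,0,0,0.5,-0.3,6,220],[0,0,0,0,0,4,220],[0,0,0,0,0,3,220],[0,0,0,0,0,1.5,220],[0,0,0,0,0,0,220],[0,0,0,0,0,0,220]]';python3 go.py 0.5157 -0.0847 0.1005 -3.9
```

```text
clock: 40.2
position: [0.5154, -0.0844, 0.1013]
ee_rot: [0.035, 0.999, 0.0, 0.0]
ft_force: [0.2, -0.7, -3.4]
grip_width: 0.251
t40.2 pos [ 0.5154 -0.0844  0.1013] turn [ 0.     0.    -0.002] shift now-axes [-0.3 -0.3  0.8] target-axes [-0.3 -0.3  0.8] F [ 0.2 -0.7 -3.4] w 0.251
```

```bash
python3 -m creep '[[0,0,0,0,0,0.8,220],[0,0,0,0,0,0.5,220],[0,0,0,0,0,0,220],[0,0,0,0,0,0,220]]';python3 go.py 0.5157 -0.0847 0.1005 -3.9
```

```text
clock: 40.6
position: [0.5155, -0.0843, 0.1002]
ee_rot: [0.035, 0.999, 0.0, 0.0]
ft_force: [0.1, -0.6, 0.8]
grip_width: 0.253
t40.6 pos [ 0.5155 -0.0843  0.1002] turn [ 0.     0.    -0.002] shift now-axes [-0.2 -0.4 -0.3] target-axes [-0.2 -0.4 -0.3] F [ 0.1 -0.6  0.8] w 0.253
```

Weight is on the stack (load off the wrist). Releasing gently and going straight up.

```bash
python3 -m creep '[[0,0,0,0,0,0,180],[0,0,0,0,0,0,165],[0,0,0,0,0,0,150],[0,0,0,0,0,0,130],[0,0,0,0,0,0,105],[0,0,0,0,0,0,90],[0,0,0,0,0,0,90],[0,0,0,0,0,0,90]]' 30;python3 go.py 0.5157 -0.0847 0.1005 -3.9;python3 -m creep '[[0,0,0,0,0,-5,90],[0,0,0,0,0,-15,90],[0,0,0,0,0,-25,90],[0,0,0,0,0,-25,90],[0,0,0,0,0,-20,90],[0,0,0,0,0,0,90]]';python3 -m creep '[[0,0,0,-5,30,0,90],[0,0,0,-5,40,0,90],[0,0,0,-5,40,0,90],[0,0,0,-5,40,0,90],[0,0,0,0,40,0,90],[0,0,0,0,20,0,90],[0,0,0,0,0,0,90],[0,0,0,0,0,0,90]]'; python3 - <<'E'
from h import *
for n in("top","scene"):
    p,d=camera(n);cv2.imwrite(f"pics/{n}12.png",p)
    for z,k in((.044,'a'),(.096,'b')):
        r=rect(n,p,z,.4,.64,-.2,.0,s=2500);cv2.imwrite(f"pics/r{n}12{k}.png",r)
E
```

```text
clock: 41.4
position: [0.5154, -0.0843, 0.1]
ee_rot: [0.035, 0.999, 0.0, -0.0]
ft_force: [0.2, 0.2, -0.2]
grip_width: 0.643
t41.4 pos [ 0.5154 -0.0843  0.1   ] turn [ 0.    -0.    -0.002] shift now-axes [-0.4 -0.4 -0.5] target-axes [-0.4 -0.4 -0.5] F [ 0.2  0.2 -0.2] w 0.643
clock: 42.0
position: [0.517, -0.0848, 0.1937]
ee_rot: [0.035, 0.999, 0.001, 0.003]
ft_force: [0.4, 0.1, 0.6]
grip_width: 0.647
clock: 42.8
position: [0.5498, 0.1234, 0.19]
ee_rot: [0.035, 0.999, -0.0, -0.0]
ft_force: [-0.4, 0.3, -0.6]
grip_width: 0.647
```

View pics/rtop12b.png

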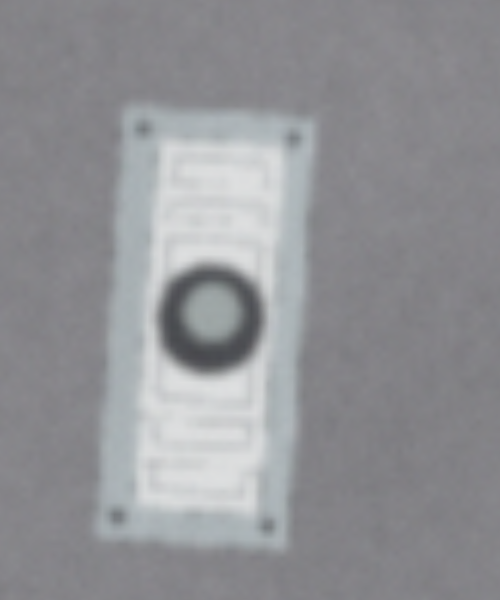

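View pics/rtop12a.png

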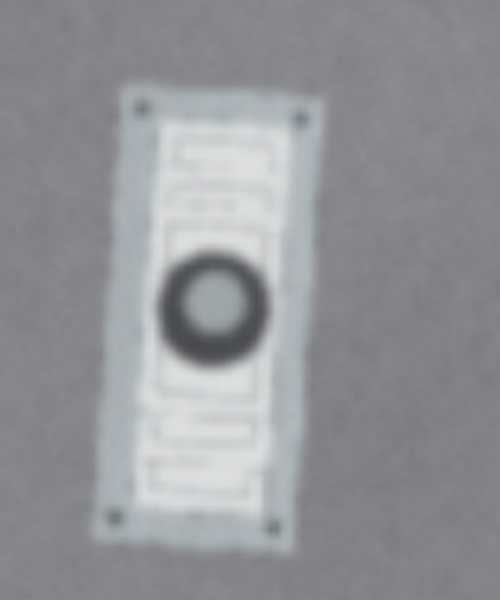

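View pics/scene12.png

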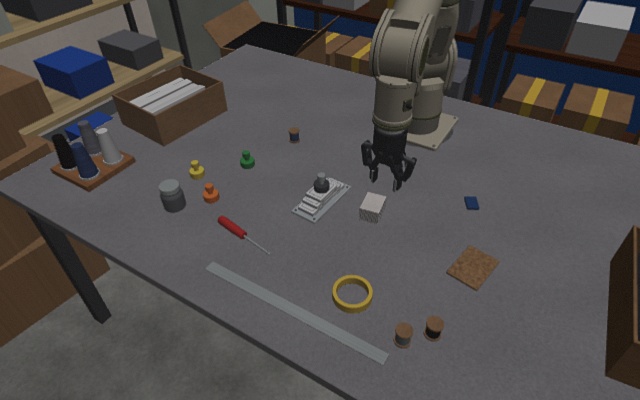

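Seen from above, the weight stands upright on the middle of the stack: knob at (212,313) in the rectified view, which is (0.515, -0.085). The pile and the look-alikes have not moved, and the gripper is clear.

```bash
python3 -c "
from workcell import *
print(hand_in())"
```

```text
the job is handed in; nothing more can be done
None
```

The job is done and handed in at about 43 s of the 138 s allowed. I put the short template aside on the cork, then stacked long, medium and short on the plate, and set the steel weight upright on top.

- **Stack:** the last pictures put all three templates centred on the plate within about 2 mm and parallel to it to within measurement (long template within about 0.5°). The top and scene cameras disagreed by about 1 to 2 mm across the width, which is their calibration limit.
- **Weight:** the top camera shows the knob at (0.515, -0.085), against a plate centre of (0.5155, -0.084). The gripper was open and well clear at the end.
- **Pile and look-alikes:** they appear untouched in the final scene picture, judged by eye; I did not re-measure them.
- **Forces:** wrist forces in the readings stayed below about 13 N.
- **Slip:** one move came up 18 mm short on the way back to the cork because I added the rows wrongly. I corrected it before gripping.

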